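# Prove the mould clamp's screw with the torque key

## Task

Check that the mould press's clamp screw is tight, using the sprung torque key that sits on it. Swing the key by its orange knob through its free play the loosening way (counter-clockwise from above), lean on the knob with about 12 N for a good second, then do the same the tightening way (clockwise); the screw itself must not turn at all, and it will slip if you push much harder. Leave the key lying over at the tightening end of its play, and do not disturb the things around the press.

Things in the scene. Friction and masses are not known exactly. Their poses are not given: they have to be found in the camera images.
- press: Small fixed screw press: plywood base 130 x 190 x 16 mm, blue bridge 44 mm wide and 190 mm long along its y, bridge top at z = 80 mm, a white plaster mould clamped under it. Origin: centre of the base's underside, on the table; the vertical screw axis passes through it, z up. Stands elsewhere, with another yaw, each time.
- clamp_screw: The clamp screw: a steel disc 56 mm across, 7 mm thick, over the bridge. Origin: on the screw axis, at the disc's underside, 81 mm above the table; z up, x roughly to the middle of the torque key's free play, away from the red mark. Turns about z, but is tight: about 17 N at the knob (1.45 N m) makes it slip round, which is a fault (over 2 mm at the red mark).
- screw_mark (a point): Red line on the rim of the screw disc, 25 mm from the screw axis on the side away from the key's bar, 88 mm above the table: it shows whether the screw has turned.
- torque_key: Hub of the torque key: dark cylinder 26 mm across, 24 mm high, on the screw axis. Origin: on that axis, 89 mm above the table; z up, x along its thin red pointer. It swings almost freely (about 0.4 N at the knob) through its free play, 40 degrees in all, then comes up against the screw. The play's middle is up to 5 degrees off the screw's x, another each time. The hub stays where left.
- knob (a point): On the axis of the key's upright orange knob, 10 mm under its top. The knob is a cylinder 18 mm across, from 93 to 137 mm above the table, 85 mm from the screw axis. In the hub's frame a clockwise push (seen from above) sends it to -y, a counter-clockwise one to +y. A lean counts from about 8.5 N across the bar here (2 mm of bend), kept up for 0.8 s.
- key_scale (a point): Centre of the small white scale on the key's bar, 62 mm from the screw axis. The bar, of spring steel, 4 mm wide, 10 mm high, top 104 mm above the table, runs from the hub along x to the knob. It bends sideways from the hub's x, about 0.24 mm per N at the knob, and springs back. The scale has a green band each side: the red pointer is over one at about 8 to 16 N.
- orange_figure: Bystander: hard orange pumpkin figure, 52 mm across, 49 mm high; origin under its centre.
- peach_figure: Bystander: hard peach-coloured pumpkin figure, 52 mm across, 49 mm high; origin under its centre.
- paint_jar: Bystander: small closed blue paint jar, 48 mm across, 55 mm high; origin under its centre.
- clay_tool: Bystander: flat green plastic modelling tool lying on the table, 150 mm long along its x, 12 mm wide, 7 mm thick; origin under its handle's centre.
Mind the look-alikes: they are no part of the job. What is meant by the press is not pink, and is the smaller of those in its own colour.

How it is judged:
On the way, in this order (a step that is already met when the one before it is completed fails the run):
1. the key is leaned on counter-clockwise, bar bent at least 2 mm at the knob (about 8.5 N), for 0.8 s (y of knob in the frame of torque_key above 0.002 m), for 0.8 s.
2. then the key is leaned on clockwise, bar bent at least 2 mm at the knob (about 8.5 N), for 0.8 s (y of knob in the frame of torque_key below -0.002 m), for 0.8 s.
At the end, for the whole second after the job is handed in: The screw's red mark is within 2 mm of where it started, the key lies still and released with its knob at least 18.5 mm to the clockwise side of the screw's x axis (the end of the play is 23 to 36 mm out), and the figures, jar and tool are within 15 mm of where they were (y of knob in the frame of clamp_screw below -0.0185 m and distance of screw_mark from where it was at the start of the episode below 0.002 m and linear speed of torque_key below 0.02 m/s and angular speed of torque_key below 0.1 rad/s and distance of each of orange_figure, peach_figure, paint_jar, clay_tool from where it was at the start of the episode below 0.015 m); the robot touches nothing.
It fails at once if the screw has turned (red mark moved over 2 mm) (distance of screw_mark from where it was at the start of the episode above 0.002 m).
It fails at once if orange figure pushed away by over 15 mm (distance of orange_figure from where it was at the start of the episode above 0.015 m).
It fails at once if peach figure pushed away by over 15 mm (distance of peach_figure from where it was at the start of the episode above 0.015 m).
It fails at once if paint jar pushed away by over 15 mm (distance of paint_jar from where it was at the start of the episode above 0.015 m).
It fails at once if clay tool pushed away by over 15 mm (distance of clay_tool from where it was at the start of the episode above 0.015 m).
It also fails if it takes over 58 s, if anything falls off the work surface, if the arm or the gripper's body presses on something with over 40 N, if the wrist force passes 120 N, or if a joint passes its speed limit or range.

## Robot

A 6-joint arm with a two-finger parallel gripper is mounted at the origin on the work surface. World frame = base frame: x ahead of the robot, y to its left, z up, the work surface at z = 0. Lengths are in m, angles in rad, forces in N, time in s.
With the tool pointing down it reaches from about 0.35 to 0.875 m from the base axis. Payload 4.2 kg.
Tool frame: the origin (TCP) lies at the very end of the fingers, on their centre line; the grasp point (between the pads) lies 19 mm behind it; z points along the fingers, y is the direction in which the jaws open and shut (so a half turn about z gives the same grasp; the last joint's range is limited). The gripper opens to 87 mm and grips with 3 to 60 N. Pads are 19 mm wide; open, the fingers measure 117 mm over their backs; the gripper's body (75 mm by 190 mm) begins 51 mm behind the grasp point.
Start: joints at [-0.871, 0.385, 0.008, 0, -1.194, -0.259], TCP at [0.267, -0.565, 0.184] pointing down, gripper open.
Joint ranges: [-3.14, 3.14], [-1.21, 2.06], [-1.07, 1.41], [-3.16, 2.05], [-2.99, -0.16], [-3.1, 3.1]. Speed limits (rad/s): [2.79, 2.79, 3.14, 3.14, 3.14, 3.14].

## Interface

Orientations are given as a unit quaternion [w, x, y, z].
In Python, from cell import bot gives the robot as it stands. The module is installed in compiled form; this text tells all that it offers.
- The arm moves only by the tool jog_arm, never from a script. Its argument "targets" is text: rows parted by semicolons, each of 5 numbers parted by spaces: the shift along the world's x, y, z in cm, then the turn about the world's z in rad, then the opening, from 0 (shut) to 1 (fully open). A call has 1 to 12 rows; each row is the pose to reach, as a shift and turn from the pose commanded when the call began; what a row does not reach only later rows make up. A row lasts 1/10 s, in which the tool goes at most 50 mm and 8.59 degrees, less where a joint would pass 70% of its speed; a pose out of reach is approached as far as the arm can. A call with a gripper value outside its range is refused whole. The fingers move at their own pace and stop on an object; "newtons" is the grip in N (left out, the last holds). Time passes only in rows, so rows that repeat a pose let the fingers close. It gives the time, the measured TCP pose, the force and the opening at its end, in the units of the state.
- bot.sense(): the state, without advancing time (a new reading comes with each control period).
- bot.grab_frame(name): name is "side" or "top"; returns (picture, depth): 384x512x3 uint8, red, green, blue; 384x512 float32, m along the optical axis (not along the pixel's ray), 0 where there is no reading.
- bot.camera_params(name): a dict with "fov_y" (degrees; the focal length in pixels is half the picture's height over the tangent of half this angle, whatever the lens; pixels are square), "cx", "cy" (the principal point, pixels), "dist_coeffs" ([k1, k2, p1, p2, k3] as OpenCV has them; the pictures are not rectified), "R" (3x3) and "t" (3): a world point X has camera coordinates R X + t. Camera axes: x right, y down, z forward; pixel columns grow to the right and rows downward; lengths in m; the calibration is good to about 2 mm. A picture is of the moment at which its call begins. camera_params takes no time and is no camera call.
- bot.close_job(): hands the job in, once; it reports no verdict.
The state is a dict: "time": time; "joints": joint angles; "qd": joint speeds; "effort": joint torques, N m; "eef_pos": TCP position; "eef_rot": TCP orientation; "contact_force": force on the tool from outside, world axes, zero at the start; "torque": the same for the moment, N m; "grip_width": finger opening in m.
Only numpy, scipy, OpenCV 4.12 (cv2) and the standard library are available. Lean on these libraries where they do the work, as an engineer would, in place of code of your own. Each camera call takes 0.05 s, during which the arm holds its last target.

## Working session

There is one attempt and no reset: what is moved stays moved. The work goes in short steps, Python scripts to look and compute and a tool call to move; the robot and the scene stay as the last step left them, time stands still between calls to the robot, and variables do not carry over. Pictures are saved under pics/ and viewed, and the job is handed in when it is done.

Besides the shell and the picture viewer there is one more tool, called after "Request:" as name(argument=value, ...) on one line, values as JSON. jog_arm: Moves the arm, as the interface text tells. Its arguments: {"type":"object","properties":{"targets":{"type":"string"},"newtons":{"type":"number"}},"required":["targets"]}

```bash
mkdir -p pics
cat > h.py <<'E'
import numpy as np,cv2
from cell import bot
def cam(n):
    p=bot.camera_params(n);f=192/np.tan(np.radians(p['fov_y'])/2)
    K=np.array([[f,0,p['cx']],[0,f,p['cy']],[0,0,1]]);return K,np.array(p['dist_coeffs'],float),np.array(p['R']),np.array(p['t'])
def ray(n,uv,z):
    K,d,R,t=cam(n);u=cv2.undistortPoints(np.array(uv,float).reshape(-1,1,2),K,d).reshape(-1,2)
    c=-R.T@t;D=np.c_[u,np.ones(len(u))]@R
    return c+D*((z-c[2])/D[:,2])[:,None]
def proj(n,X):
    K,d,R,t=cam(n);return cv2.projectPoints(np.array(X,float).reshape(-1,3),cv2.Rodrigues(R)[0],t,K,d)[0].reshape(-1,2)
E
python3 - <<'E'
from h import *
for n in('side','top'):
    im,d=bot.grab_frame(n);np.savez('pics/%s0.npz'%n,im=im,d=d)
    cv2.imwrite('pics/%s0.png'%n,cv2.resize(im[:,:,::-1],(768,576)))
    K,_,R,t=cam(n);print(n,K[0,0],-R.T@t)
print(bot.sense())
E
```

```text
side 435.0820856020414 [0.29404451 0.80152911 0.56803961]
top 460.07226530153736 [0.49138265 0.03394039 0.9339869 ]
{'time': 0.1, 'joints': array([-8.71407816e-01,  3.85456364e-01,  6.77505924e-03, -4.31432130e-04,
       -1.19402169e+00, -2.58599940e-01]), 'qd': array([ 6.36178116e-04, -1.90220646e-03,  1.33472460e-03, -1.07801051e-05,
       -1.21373650e-03,  6.03344644e-04]), 'effort': array([-3.49989723e-04, -3.91689706e+01,  1.87935930e+01,  4.23187315e+00,
        1.34976214e-02, -6.68655275e-05]), 'eef_pos': array([ 0.26640476, -0.56469744,  0.18258859]), 'eef_rot': array([-2.61434383e-04, -2.18536650e-01,  9.75828255e-01,  9.38454751e-04]), 'contact_force': array([ 0.25219385, -0.76123455,  0.34342539]), 'torque': array([ 0.01355838, -0.03600248,  0.00531131]), 'grip_width': 0.08698025253621668}
```

View pics/side0.png

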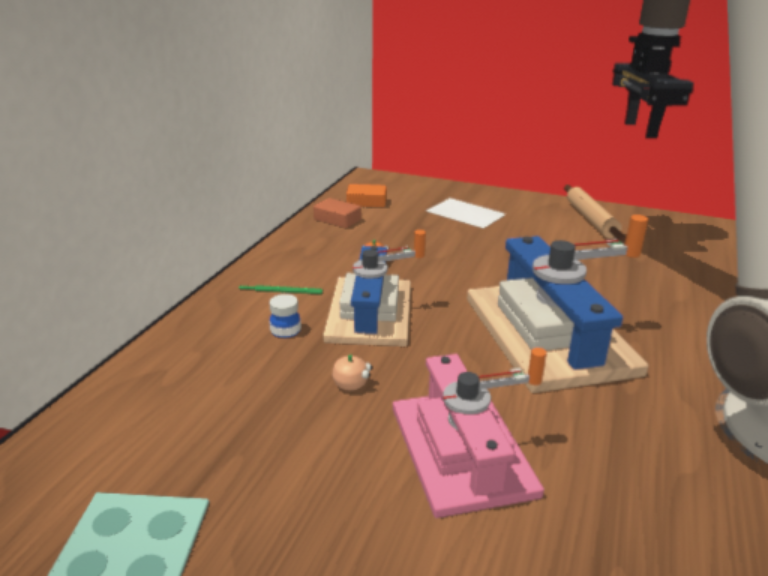

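View pics/top0.png

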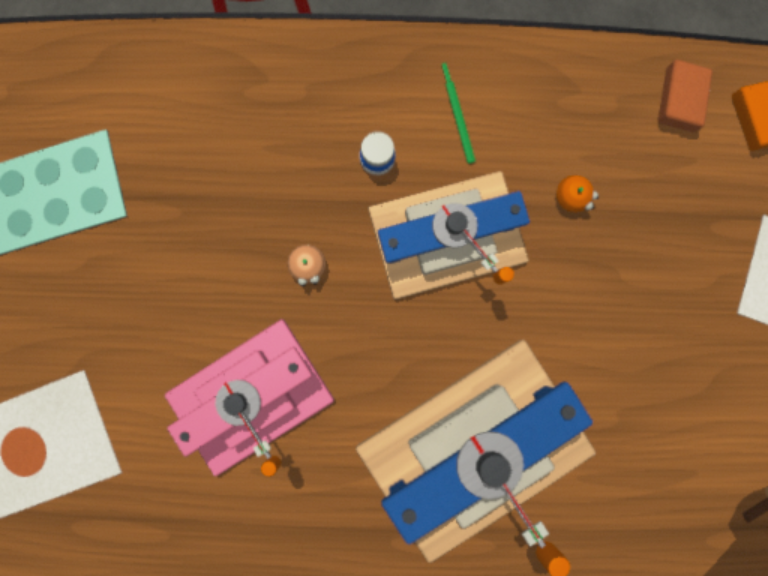

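Three presses could be meant. In the top view, at 768-pixel scale, they are the small blue one (screw 456,222; knob 506,274), the large blue one (492,467; knob 558,567) and the pink one (235,403; knob 268,468). The description fits the small blue one: it isn't pink and it is the smaller of the two blue presses. I'll check it in a close crop and measure it.

Run:
```python
from h import *
im=np.load('pics/top0.npz')['im'];s=np.load('pics/side0.npz')['im']
a=cv2.resize(im[105:210,235:375,::-1],None,fx=4,fy=4,interpolation=cv2.INTER_CUBIC)
cv2.imwrite('pics/crop0.png',a)
cv2.imwrite('pics/crop0s.png',cv2.resize(s[140:240,200:300,::-1],None,fx=5,fy=5,interpolation=cv2.INTER_CUBIC))
hsv=cv2.cvtColor(im,cv2.COLOR_RGB2HSV)
def cc(m,name,z):
    n,l,st,c=cv2.connectedComponentsWithStats(m.astype(np.uint8))
    for i in range(1,n):
        x,y=c[i]
        if st[i,4]>3 and 235<x<400 and 100<y<210: print(name,c[i].round(1),st[i],ray('top',[c[i]],z).round(4))
H,S,V=hsv[...,0].astype(int),hsv[...,1],hsv[...,2]
cc((H>5)&(H<16)&(S>215)&(V>140),'orange',.137)
cc(((H<5)|(H>172))&(S>120)&(V>100),'red',.088)
cc((V<75)&(S<110),'dark',.113)
cc((abs(H-108)<10)&(S>150)&(V>60),'blue',.080)
cc((V>110)&(S<40),'disc',.088)
hs=cv2.cvtColor(s,cv2.COLOR_RGB2HSV);H,S,V=hs[...,0].astype(int),hs[...,1],hs[...,2]
m=((H>5)&(H<16)&(S>200)&(V>120)).astype(np.uint8)
n,l,st,c=cv2.connectedComponentsWithStats(m)
for i in range(1,n):
    if st[i,4]>8: print('side orange',c[i],st[i])
```

```text
orange [383.1 126.9] [372 117  23  21 365] [[ 0.6759 -0.201   0.137 ]]
orange [337.1 182.4] [332 178  11  10  81] [[ 0.5738 -0.1187  0.137 ]]
red [297.1 140. ] [295 137   5   7  12] [[ 0.6562 -0.0519  0.088 ]]
red [316.8 162. ] [316 161   3   3   4] [[ 0.6158 -0.0894  0.088 ]]
dark [301.2 152.7] [297 147  11   9  32] [[ 0.6282 -0.0572  0.113 ]]
blue [250.2 110.4] [241 105  21   9  47] [[0.7121 0.0371 0.08  ]]
blue [332.6 142.7] [313 128  40  30 683] [[ 0.6548 -0.1202  0.08  ]]
blue [272.7 159. ] [253 144  42  31 740] [[ 0.6202 -0.0075  0.08  ]]
disc [299.1 154.9] [ 271  128   50   54 1069] [[ 0.6281 -0.0562  0.088 ]]
disc [396.5 130. ] [396 129   2   3   6] [[ 0.6823 -0.2417  0.088 ]]
disc [392.8 137.3] [391 135   4   5  12] [[ 0.6678 -0.2342  0.088 ]]
disc [324.9 163.9] [318 157  13  18  89] [[ 0.6128 -0.1047  0.088 ]]
disc [313.  159.6] [311 158   5   5   8] [[ 0.6201 -0.0823  0.088 ]]
disc [325.  176.2] [321 171  10  10  33] [[ 0.5898 -0.1052  0.088 ]]
```

View pics/crop0.png

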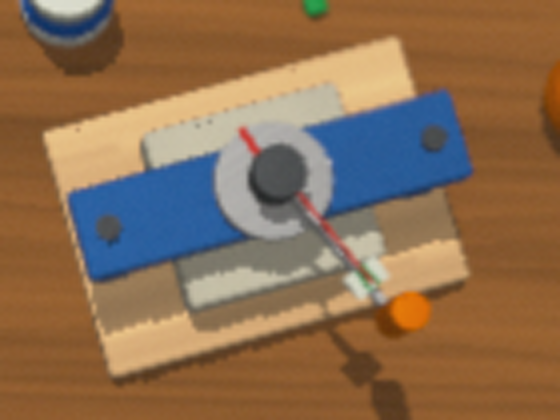

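View pics/crop0s.png

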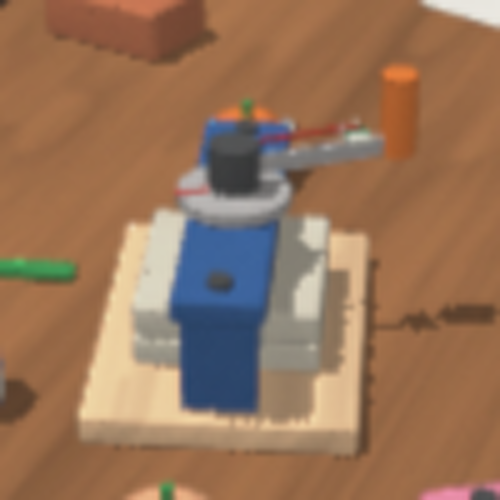

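The crops confirm it. The small blue press has its screw disc at crop (274,180), the hub at (278,172), the red mark at (248,138) and the knob at (410,312). Now I'll work out the geometry.

Run:
```python
from h import *
o=np.array([235,105.])
def p(x,y,z): return ray('top',[o+(np.array([x,y])-1.5)/4],z)[0]
hub=p(278,171,.113);disc=p(274,180,.088);mk=p(249,137,.088);kn=ray('top',[[337.1,182.4]],.137)[0]
print(hub,disc,mk,kn)
# disc fit
im=np.load('pics/top0.npz')['im']
a=(hub+disc)/2;a=disc
for c in(hub,disc):
    d=kn-c;m=c-mk;print(np.hypot(*d[:2]),np.degrees(np.arctan2(d[1],d[0])),np.hypot(*m[:2]),np.degrees(np.arctan2(m[1],m[0])))
# side check of knob
for n in('side',):
    print(proj(n,[kn,[*kn[:2],.093],hub]))
```

```text
[ 0.63816909 -0.06239921  0.113     ] [ 0.63833153 -0.06352869  0.088     ] [ 0.6582933  -0.05149189  0.088     ] [ 0.57372451 -0.11868946  0.137     ]
0.08556691084104444 -138.86384041738245 0.022890025073236894 -151.54230473169918
0.08495160980380786 -139.50966029486298 0.023310020520737443 -148.91032174003084
[[279.948689   153.72557329]
 [279.24472267 170.09737714]
 [246.42784381 167.75721343]]
```

Request:
jog_arm(targets="30.7 44.6 1 0.28 0.45; 30.7 44.6 1 0.28 0.45; 30.7 44.6 1 0.28 0.45; 30.7 44.6 1 0.28 0.45; 30.7 44.6 1 0.28 0.45; 30.7 44.6 1 0.28 0.45; 30.7 44.6 1 0.28 0.45; 30.7 44.6 1 0.28 0.45; 30.7 44.6 1 0.28 0.45; 30.7 44.6 1 0.28 0.45; 30.7 44.6 1 0.28 0.45; 30.7 44.6 1 0.28 0.45")

```text
time: 1.3
eef_pos: [0.576, -0.1153, 0.1926]
eef_rot: [0.0, -0.355, 0.935, 0.0]
contact_force: [-0.2, 0.0, 0.1]
grip_width: 0.0389
```

Request:
jog_arm(targets="0 0 0 0 0.45; 0 0 0 0 0.45; 0 0 0 0 0.45; 0 0 0 0 0.45; 0 0 0 0 0.45")

```text
time: 1.8
eef_pos: [0.5733, -0.12, 0.1937]
eef_rot: [0.0, -0.352, 0.936, -0.0]
contact_force: [0.0, -0.4, -0.5]
grip_width: 0.0391
```

Run:
```python
from h import *
s=bot.sense();print(s)
for n in('side','top'):
    im,d=bot.grab_frame(n);np.savez('pics/%s1.npz'%n,im=im,d=d)
    c=im[100:240,200:340] if n=='side' else im[80:220,235:375]
    cv2.imwrite('pics/%s1.png'%n,cv2.resize(c[:,:,::-1],(560,560)))
```

```text
{'time': 1.8, 'joints': array([ 6.99555998e-02,  3.10952542e-01, -7.60640975e-02, -4.53007147e-05,
       -1.18349855e+00, -9.21285996e-01]), 'qd': array([ 0.00366212,  0.00110569,  0.001558  , -0.00076341, -0.00023286,
       -0.00114509]), 'effort': array([ 5.82804641e-03, -3.51376462e+01,  1.86089444e+01,  4.19599324e+00,
       -3.91555822e-02,  3.49113798e-04]), 'eef_pos': array([ 0.57332813, -0.12000422,  0.19374128]), 'eef_rot': array([ 1.40701962e-04, -3.52016296e-01,  9.35993861e-01, -2.00667368e-05]), 'contact_force': array([ 0.01845585, -0.38099433, -0.49749732]), 'torque': array([0.04452992, 0.00758277, 0.01445908]), 'grip_width': 0.03913106000949916}
```

View pics/side1.png

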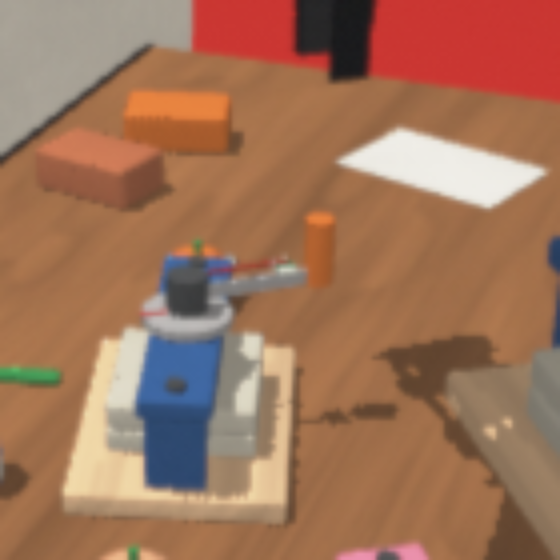

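View pics/top1.png

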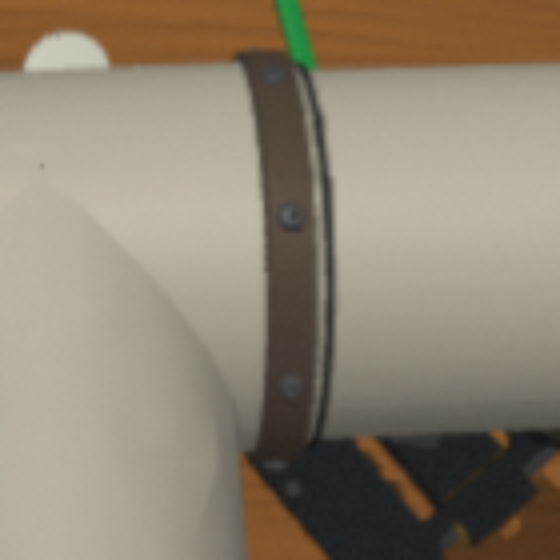

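The side crop shows the fingertips at (315,50) and (350,75), above the knob at (320,215) and straddling it. In the top view the arm hides the press. I'll lower the fingers in two stages and watch the vertical force.

Request:
jog_arm(targets="0 0 -1.5 0 0.45; 0 0 -3 0 0.45; 0 0 -4.5 0 0.45; 0 0 -5.5 0 0.45; 0 0 -6.2 0 0.45; 0 0 -6.2 0 0.45")

```text
time: 2.5
eef_pos: [0.5731, -0.1193, 0.1307]
eef_rot: [-0.001, -0.353, 0.936, 0.0]
contact_force: [-0.1, -0.2, -0.3]
grip_width: 0.0393
```

Run:
```python
from h import *
im,d=bot.grab_frame('side')
c=im[130:230,220:320]
cv2.imwrite('pics/side2.png',cv2.resize(c[:,:,::-1],(600,600),interpolation=cv2.INTER_CUBIC))
print(bot.sense()['contact_force'])
```

```text
[ 0.44419114 -0.28110381  0.63603515]
```

View pics/side2.png

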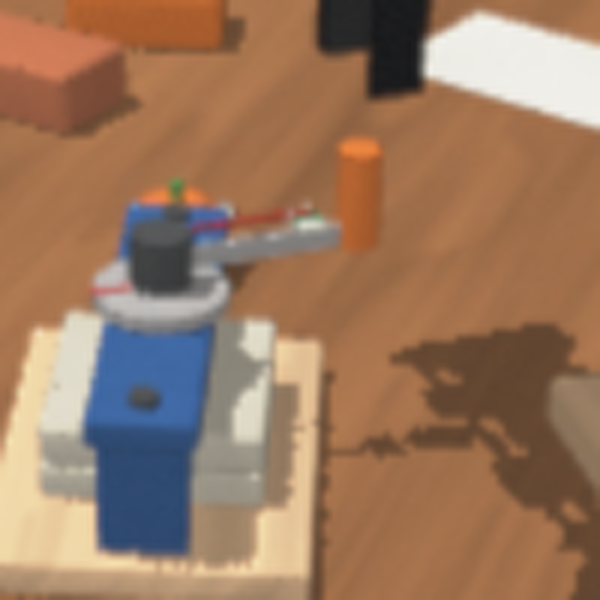

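The fingertips appear higher in the crop, at (345,50) and (395,95), than they should for z=0.131. I'll check this against the depth image before going lower.

Run:
```python
from h import *
print('start tip proj',proj('side',[[.2664,-.5647,.1826]]))
s=bot.sense();p=s['eef_pos'];print(p)
w,x,y,z=s['eef_rot'];from scipy.spatial.transform import Rotation as Ro
Rm=Ro.from_quat([x,y,z,w]).as_matrix();print(Rm.round(3))
print('tips',proj('side',[p,p+Rm[:,1]*.0196,p-Rm[:,1]*.0196]))
im,d=bot.grab_frame('side')
K,D,R,t=cam('side')
def pt(u,v):
    n=cv2.undistortPoints(np.array([[[u,v]]],float),K,D)[0,0]; return R.T@(np.array([n[0],n[1],1])*d[v,u]-t)
for u,v in[(285,143),(286,140),(278,136),(277,134),(280,160),(247,170)]: print(u,v,im[v,u],d[v,u],pt(u,v).round(4))
```

```text
start tip proj [[423.760502    99.30347415]]
[ 0.57372197 -0.11932053  0.13149109]
[[-0.751 -0.66  -0.   ]
 [-0.66   0.751 -0.   ]
 [ 0.     0.    -1.   ]]
tips [[279.94040503 155.7114735 ]
 [283.20902107 158.94948173]
 [276.76922534 152.57021227]]
285 143 [28 27 29] 1.0062957 [ 0.556  -0.0969  0.1762]
286 140 [27 26 29] 0.99991965 [ 0.5535 -0.0952  0.1847]
278 136 [41 41 41] 1.0467755 [ 0.5854 -0.1349  0.1749]
277 134 [40 40 40] 1.0453589 [ 0.5882 -0.1349  0.1796]
280 160 [170  93  45] 1.0492396 [ 0.571  -0.1125  0.1235]
247 170 [82 83 83] 1.0230035 [ 0.6325 -0.0519  0.1129]
```

Request:
jog_arm(targets="0 0 -0.8 0 0.45; 0 0 -1.6 0 0.45; 0 0 -2.4 0 0.45; 0 0 -2.4 0 0.45; 0 0 -2.4 0 0.45")

```text
time: 3.1
eef_pos: [0.5736, -0.1193, 0.1072]
eef_rot: [-0.0, -0.353, 0.936, 0.0]
contact_force: [-0.1, 0.1, 0.7]
grip_width: 0.0391
```

```bash
cat > look.py <<'E'
from h import *
import sys
im,d=bot.grab_frame('side')
c=im[130:230,220:320]
cv2.imwrite('pics/%s.png'%sys.argv[1],cv2.resize(c[:,:,::-1],(600,600),interpolation=cv2.INTER_CUBIC))
s=bot.sense();print(s['eef_pos'],s['contact_force'],s['time'])
K,D,R,t=cam('side')
v,u=np.mgrid[90:200,255:310];v=v.ravel();u=u.ravel()
n=cv2.undistortPoints(np.c_[u,v].astype(float).reshape(-1,1,2),K,D).reshape(-1,2)
P=(np.c_[n,np.ones(len(n))]*d[v,u][:,None]-t)@R
m=(im[v,u].max(1)<60)&(d[v,u]>.5)&(P[:,2]>.06)&(np.hypot(P[:,0]-s['eef_pos'][0],P[:,1]-s['eef_pos'][1])<.06)
Q=P[m]
for k in(0,1):
    q=Q[(Q[:,0]>s['eef_pos'][0])==k]
    if len(q): i=np.argsort(q[:,2])[:6];print('tip low',q[i].round(4).tolist())
E
python3 look.py side3
```

```text
[ 0.57383363 -0.1192914   0.10757118] [-0.547605   -0.87548445 -0.66650691] 3.15
tip low [[0.5568, -0.0957, 0.1488], [0.5588, -0.094, 0.1491], [0.5604, -0.0914, 0.15], [0.5488, -0.1011, 0.1504], [0.553, -0.0989, 0.1507], [0.5572, -0.0967, 0.1508]]
tip low [[0.581, -0.1403, 0.1474], [0.5824, -0.1365, 0.1487], [0.5956, -0.1298, 0.1492], [0.5908, -0.1309, 0.1495], [0.5863, -0.1326, 0.1496], [0.5839, -0.1331, 0.1498]]
```

View pics/side3.png

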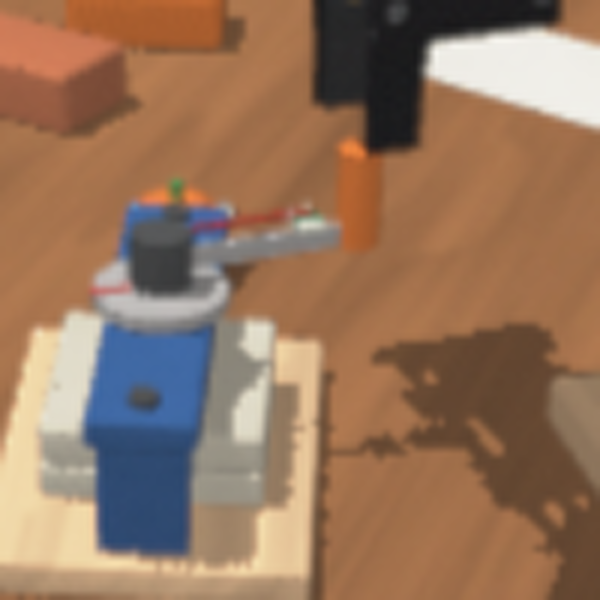

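The depth image puts the real fingertips about 41 mm above the reported TCP: tips at z≈0.148 against a reading of 0.107. At this height they still straddle the knob. I'll go down another 4 cm, so the tips end at about 0.108.

Request:
jog_arm(targets="0 0 -0.5 0 0.45; 0 0 -1 0 0.45; 0 0 -1.5 0 0.45; 0 0 -1.5 0 0.45; 0 0 -1.5 0 0.45")

```text
time: 3.65
eef_pos: [0.5736, -0.1193, 0.0923]
eef_rot: [-0.0, -0.353, 0.936, 0.0]
contact_force: [-0.7, 0.2, 1.0]
grip_width: 0.039
```

```bash
python3 look.py side4
```

```text
[ 0.57378494 -0.1192504   0.09254876] [0.22772218 0.50715449 0.00798526] 3.7
tip low [[0.5495, -0.1064, 0.1326], [0.5606, -0.0944, 0.1332], [0.5625, -0.0923, 0.1337], [0.5568, -0.0976, 0.1351], [0.5546, -0.0984, 0.1351], [0.55, -0.0995, 0.1355]]
tip low [[0.5909, -0.133, 0.1327], [0.5883, -0.1328, 0.1333], [0.5921, -0.1287, 0.1343], [0.5798, -0.138, 0.1352], [0.5881, -0.132, 0.1363], [0.5902, -0.1305, 0.1366]]
```

View pics/side4.png

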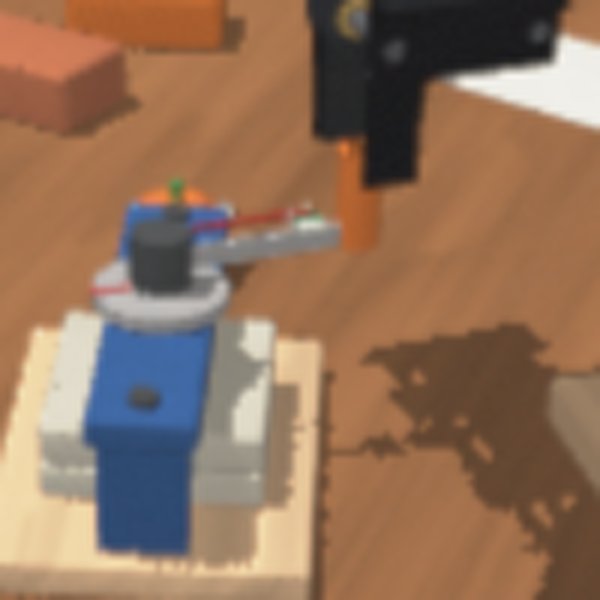

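The fingers now straddle the knob, with tips at z≈0.133. I'll go 1.6 cm lower to tips at 0.117, so contact centres on the knob point at z=0.127. The arc waypoints come next.

Request:
jog_arm(targets="0 0 -0.5 0 0.45; 0 0 -1 0 0.45; 0 0 -1.6 0 0.45; 0 0 -1.6 0 0.45; 0 0 -1.6 0 0.45")

```text
time: 4.2
eef_pos: [0.5735, -0.1193, 0.0762]
eef_rot: [-0.0, -0.353, 0.936, 0.0]
contact_force: [-1.0, -0.5, 0.9]
grip_width: 0.039
```

```bash
cat > arc.py <<'E'
from h import *
import sys
# shifts in cm from tool at arc position a0 mm (along CCW arc from nominal angle -139.2) 
C=np.array([.6382,-.0630]);r=.085
def pos(s): th=np.radians(-139.2)+s/85.; return C+r*np.array([np.cos(th),np.sin(th)]),s/85.
s=bot.sense();p=s['eef_pos'];w,x,y,z=s['eef_rot']
print(p,s['contact_force'],s['time'],'yawY',np.degrees(np.arctan2(y*y-x*x+w*w-z*z,2*x*y)))
a0=float(sys.argv[1]);P0,t0=pos(a0);print('nominal',P0)
for a in map(float,sys.argv[2:]):
    P,t=pos(a);print(a,((P-P0)*100).round(2),round(t-t0,3))
E
python3 look.py side5; python3 arc.py 0 5 8 10 12 14 16 18 20 22
```

```text
[ 0.57372924 -0.11927999  0.07650279] [ 0.50302908  0.39706548 -0.30424063] 4.25
tip low [[0.5574, -0.094, 0.1183], [0.5501, -0.1027, 0.1183], [0.5593, -0.0922, 0.1187], [0.5612, -0.0904, 0.1191], [0.5517, -0.0996, 0.1194], [0.5538, -0.0984, 0.1196]]
tip low [[0.5946, -0.1301, 0.1172], [0.5921, -0.1302, 0.1176], [0.5968, -0.1287, 0.12], [0.5943, -0.1287, 0.1205], [0.5918, -0.129, 0.1208], [0.595, -0.1309, 0.1222]]
[ 0.57372924 -0.11927999  0.07650279] [ 0.50302908  0.39706548 -0.30424063] 4.25 yawY 131.3054539823168
nominal [ 0.57385542 -0.11854075]
5.0 [ 0.34 -0.37] 0.059
8.0 [ 0.55 -0.58] 0.094
10.0 [ 0.7  -0.72] 0.118
12.0 [ 0.85 -0.85] 0.141
14.0 [ 1.   -0.98] 0.165
16.0 [ 1.15 -1.11] 0.188
18.0 [ 1.31 -1.23] 0.212
20.0 [ 1.47 -1.35] 0.235
22.0 [ 1.64 -1.46] 0.259
```

View pics/side5.png

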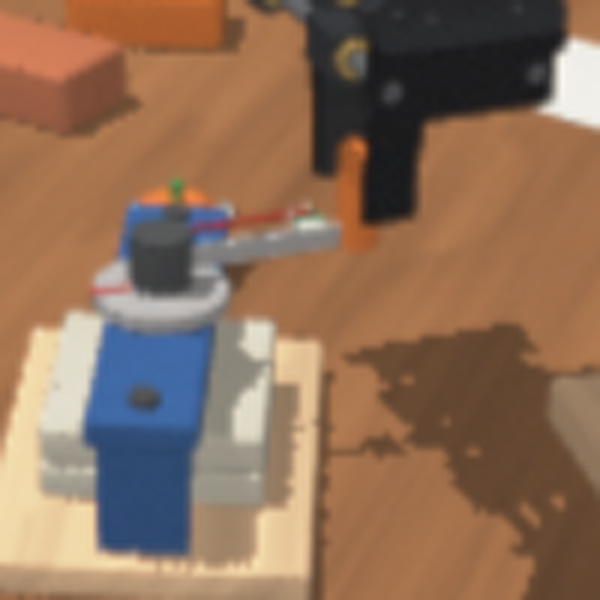

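The tips are at 0.118, with the knob visible between the fingers at (355,190). I'll start the counter-clockwise arc, which needs about 10.5 mm before contact.

Request:
jog_arm(targets="0.34 -0.37 0 0.059 0.45; 0.7 -0.72 0 0.118 0.45; 0.78 -0.79 0 0.13 0.45; 0.85 -0.85 0 0.141 0.45; 0.85 -0.85 0 0.141 0.45")

```text
time: 4.75
eef_pos: [0.5822, -0.1277, 0.0766]
eef_rot: [0.0, -0.417, 0.909, -0.0]
contact_force: [0.1, -0.2, 0.1]
grip_width: 0.0393
```

```bash
python3 arc.py 12 13 14 15 16 17 18 19 20 22 24 26 28 30 32 34
```

```text
[ 0.58217693 -0.12768943  0.07662263] [ 0.14893558 -0.16398481  0.06760707] 4.75 yawY 139.35054865779156
nominal [ 0.5823106  -0.12704198]
13.0 [ 0.08 -0.07] 0.012
14.0 [ 0.15 -0.13] 0.024
15.0 [ 0.23 -0.19] 0.035
16.0 [ 0.31 -0.26] 0.047
17.0 [ 0.39 -0.32] 0.059
18.0 [ 0.47 -0.38] 0.071
19.0 [ 0.55 -0.44] 0.082
20.0 [ 0.63 -0.5 ] 0.094
22.0 [ 0.79 -0.61] 0.118
24.0 [ 0.96 -0.72] 0.141
26.0 [ 1.13 -0.83] 0.165
28.0 [ 1.3  -0.93] 0.188
30.0 [ 1.47 -1.03] 0.212
32.0 [ 1.65 -1.13] 0.235
34.0 [ 1.83 -1.22] 0.259
```

Request:
jog_arm(targets="0.04 -0.03 0 0.006 0.45; 0.08 -0.07 0 0.012 0.45; 0.12 -0.1 0 0.018 0.45; 0.15 -0.13 0 0.024 0.45; 0.15 -0.13 0 0.024 0.45; 0.15 -0.13 0 0.024 0.45")

```text
time: 5.35
eef_pos: [0.5837, -0.129, 0.0765]
eef_rot: [0.0, -0.429, 0.904, 0.0]
contact_force: [-1.3, 0.4, -0.2]
grip_width: 0.0395
```

Request:
jog_arm(targets="0.04 -0.03 0 0.006 0.45; 0.08 -0.06 0 0.012 0.45; 0.12 -0.09 0 0.018 0.45; 0.16 -0.12 0 0.024 0.45; 0.16 -0.12 0 0.024 0.45; 0.16 -0.12 0 0.024 0.45")

```text
time: 5.95
eef_pos: [0.5853, -0.1303, 0.0765]
eef_rot: [-0.0, -0.439, 0.898, -0.0]
contact_force: [-0.6, -0.1, 0.8]
grip_width: 0.0395
```

```bash
python3 arc.py 16; python3 look.py side6
```

```text
[ 0.58527962 -0.13027579  0.07652288] [-0.61879589 -0.13463999  0.79675905] 5.95 yawY 142.12619346659335
nominal [ 0.5853851 -0.1296002]
[ 0.58527678 -0.13024523  0.07653468] [0.27670227 0.45931825 0.33459145] 6.0
tip low [[0.5718, -0.1077, 0.1175], [0.5595, -0.1169, 0.1183], [0.5668, -0.1077, 0.1184], [0.5639, -0.1145, 0.1186], [0.5685, -0.1053, 0.1191], [0.5601, -0.1185, 0.1202]]
tip low [[0.6051, -0.1376, 0.1176], [0.6072, -0.1362, 0.1178], [0.602, -0.1441, 0.1181], [0.5971, -0.1452, 0.1185], [0.6107, -0.1384, 0.119], [0.5988, -0.1422, 0.1194]]
```

View pics/side6.png

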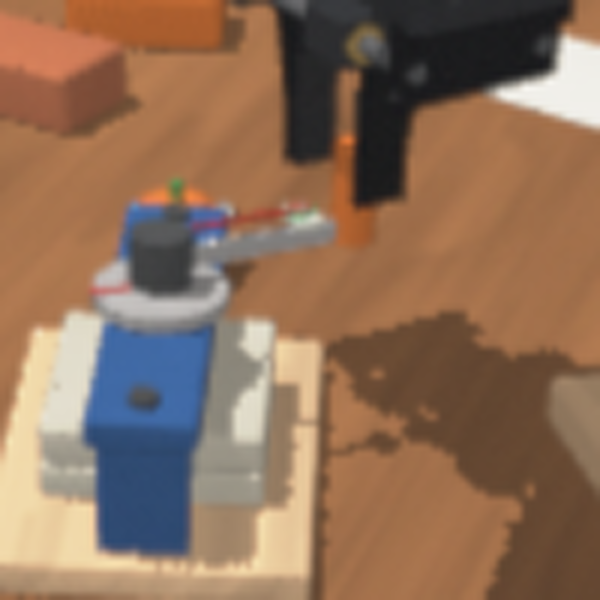

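The knob now follows the near finger at (355,195), with only light force. I'll keep going in small steps.

Request:
jog_arm(targets="0.04 -0.03 0 0.006 0.45; 0.08 -0.06 0 0.012 0.45; 0.12 -0.09 0 0.018 0.45; 0.16 -0.12 0 0.024 0.45; 0.16 -0.12 0 0.024 0.45; 0.16 -0.12 0 0.024 0.45")

```text
time: 6.6
eef_pos: [0.5869, -0.1315, 0.0765]
eef_rot: [0.0, -0.45, 0.893, -0.0]
contact_force: [-0.2, -0.5, 0.0]
grip_width: 0.0388
```

Request:
jog_arm(targets="0.04 -0.03 0 0.006 0.45; 0.08 -0.06 0 0.012 0.45; 0.12 -0.09 0 0.018 0.45; 0.16 -0.12 0 0.024 0.45; 0.16 -0.12 0 0.024 0.45; 0.16 -0.12 0 0.024 0.45")

```text
time: 7.2
eef_pos: [0.5885, -0.1327, 0.0766]
eef_rot: [0.0, -0.461, 0.888, -0.0]
contact_force: [-0.9, -0.1, -0.8]
grip_width: 0.0392
```

Request:
jog_arm(targets="0.04 -0.03 0 0.006 0.45; 0.08 -0.06 0 0.012 0.45; 0.12 -0.09 0 0.018 0.45; 0.16 -0.11 0 0.024 0.45; 0.16 -0.11 0 0.024 0.45; 0.16 -0.11 0 0.024 0.45")

```text
time: 7.8
eef_pos: [0.5902, -0.1338, 0.0766]
eef_rot: [0.0, -0.471, 0.882, -0.0]
contact_force: [-0.3, 0.7, 1.0]
grip_width: 0.0391
```

Request:
jog_arm(targets="0.04 -0.03 0 0.006 0.45; 0.08 -0.06 0 0.012 0.45; 0.12 -0.09 0 0.018 0.45; 0.17 -0.11 0 0.024 0.45; 0.17 -0.11 0 0.024 0.45; 0.17 -0.11 0 0.024 0.45")

```text
time: 8.4
eef_pos: [0.5918, -0.1349, 0.0765]
eef_rot: [-0.0, -0.482, 0.876, -0.0]
contact_force: [-0.6, -0.5, -0.5]
grip_width: 0.0392
```

```bash
python3 look.py side7
```

```text
[ 0.59175983 -0.13487042  0.07654984] [ 0.15311536 -0.6852644  -0.38778016] 8.45
tip low [[0.5697, -0.1167, 0.1193], [0.5672, -0.117, 0.1196], [0.5721, -0.1084, 0.1198], [0.5665, -0.1225, 0.12], [0.5711, -0.1131, 0.1206], [0.5639, -0.1222, 0.1206]]
tip low [[0.6114, -0.1405, 0.118], [0.6157, -0.1378, 0.1184], [0.6058, -0.1472, 0.1189], [0.6076, -0.1448, 0.1196], [0.6124, -0.136, 0.1197], [0.6164, -0.1396, 0.1202]]
```

View pics/side7.png

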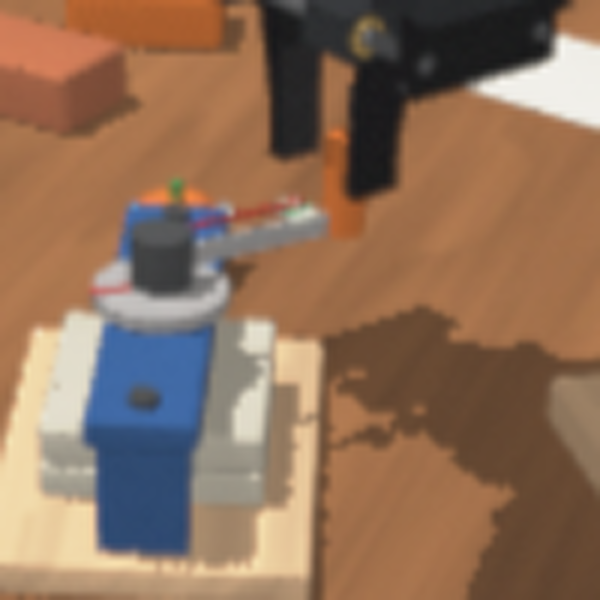

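The knob has swung to (345,185) and is still in free play.

Request:
jog_arm(targets="0.04 -0.03 0 0.006 0.45; 0.08 -0.06 0 0.012 0.45; 0.12 -0.08 0 0.018 0.45; 0.17 -0.11 0 0.024 0.45; 0.17 -0.11 0 0.024 0.45; 0.17 -0.11 0 0.024 0.45")

```text
time: 9.05
eef_pos: [0.5935, -0.136, 0.0765]
eef_rot: [-0.0, -0.492, 0.87, -0.0]
contact_force: [0.7, -1.1, 0.5]
grip_width: 0.0391
```

Request:
jog_arm(targets="0.04 -0.03 0 0.006 0.45; 0.08 -0.05 0 0.012 0.45; 0.12 -0.08 0 0.018 0.45; 0.17 -0.1 0 0.024 0.45; 0.17 -0.1 0 0.024 0.45; 0.17 -0.1 0 0.024 0.45")

```text
time: 9.65
eef_pos: [0.5952, -0.137, 0.0765]
eef_rot: [-0.0, -0.503, 0.864, -0.0]
contact_force: [-1.3, -0.1, 0.1]
grip_width: 0.039
```

Request:
jog_arm(targets="0.04 -0.03 0 0.006 0.45; 0.08 -0.05 0 0.012 0.45; 0.12 -0.08 0 0.018 0.45; 0.17 -0.1 0 0.024 0.45; 0.17 -0.1 0 0.024 0.45; 0.17 -0.1 0 0.024 0.45")

```text
time: 10.25
eef_pos: [0.5969, -0.138, 0.0766]
eef_rot: [0.0, -0.513, 0.858, -0.0]
contact_force: [0.2, 0.9, 0.1]
grip_width: 0.0394
```

Request:
jog_arm(targets="0.04 -0.03 0 0.006 0.45; 0.09 -0.05 0 0.012 0.45; 0.13 -0.08 0 0.018 0.45; 0.18 -0.1 0 0.024 0.45; 0.18 -0.1 0 0.024 0.45; 0.18 -0.1 0 0.024 0.45")

```text
time: 10.85
eef_pos: [0.5987, -0.139, 0.0766]
eef_rot: [0.0, -0.523, 0.852, -0.0]
contact_force: [-0.1, 0.2, -0.4]
grip_width: 0.0394
```

```bash
python3 look.py side8
```

```text
[ 0.59871007 -0.1389664   0.07654771] [ 0.12177222 -0.10326619  0.4837144 ] 10.9
tip low [[0.5715, -0.1304, 0.1184], [0.58, -0.117, 0.12], [0.5777, -0.1179, 0.12], [0.5699, -0.1333, 0.1201], [0.5752, -0.118, 0.1204], [0.5722, -0.1245, 0.1208]]
tip low [[0.6156, -0.1525, 0.1178], [0.6225, -0.142, 0.1182], [0.6164, -0.1397, 0.1202], [0.6231, -0.136, 0.1206], [0.6131, -0.153, 0.1207], [0.6202, -0.1428, 0.121]]
```

View pics/side8.png

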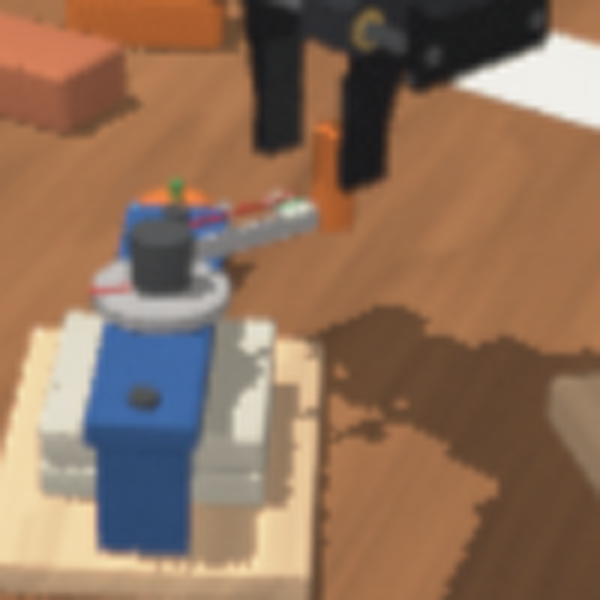

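The knob is at (333,180) and the mark is unmoved at (95,290). The end of the play should be close, so I'll take finer steps.

Request:
jog_arm(targets="0.04 -0.02 0 0.006 0.45; 0.09 -0.05 0 0.012 0.45; 0.09 -0.05 0 0.012 0.45; 0.09 -0.05 0 0.012 0.45")

```text
time: 11.3
eef_pos: [0.5996, -0.1394, 0.0766]
eef_rot: [0.0, -0.529, 0.849, -0.0]
contact_force: [-1.0, 0.2, -0.2]
grip_width: 0.0388
```

Request:
jog_arm(targets="0.04 -0.02 0 0.006 0.45; 0.09 -0.05 0 0.012 0.45; 0.09 -0.05 0 0.012 0.45; 0.09 -0.05 0 0.012 0.45")

```text
time: 11.7
eef_pos: [0.6005, -0.1399, 0.0765]
eef_rot: [0.0, -0.534, 0.846, -0.0]
contact_force: [0.2, -0.8, -0.1]
grip_width: 0.0389
```

Request:
jog_arm(targets="0.04 -0.02 0 0.006 0.45; 0.09 -0.04 0 0.012 0.45; 0.09 -0.04 0 0.012 0.45; 0.09 -0.04 0 0.012 0.45")

```text
time: 12.1
eef_pos: [0.6014, -0.1404, 0.0765]
eef_rot: [-0.0, -0.539, 0.842, -0.0]
contact_force: [-0.8, 0.2, 0.3]
grip_width: 0.0393
```

Request:
jog_arm(targets="0.04 -0.02 0 0.006 0.45; 0.09 -0.04 0 0.012 0.45; 0.09 -0.04 0 0.012 0.45; 0.09 -0.04 0 0.012 0.45")

```text
time: 12.5
eef_pos: [0.6021, -0.1407, 0.0765]
eef_rot: [-0.0, -0.544, 0.839, 0.0]
contact_force: [-1.8, 1.0, 0.6]
grip_width: 0.0394
```

Request:
jog_arm(targets="0.04 -0.02 0 0.006 0.45; 0.09 -0.04 0 0.012 0.45; 0.09 -0.04 0 0.012 0.45; 0.09 -0.04 0 0.012 0.45")

```text
time: 12.9
eef_pos: [0.6028, -0.141, 0.0764]
eef_rot: [-0.0, -0.549, 0.836, 0.0]
contact_force: [-2.0, 1.4, -0.1]
grip_width: 0.0389
```

```bash
python3 look.py side9; python3 arc.py 37 38
```

```text
[ 0.60281783 -0.14101225  0.07638997] [-2.37632387  2.12782422  0.36481851] 12.95
tip low [[0.5806, -0.119, 0.119], [0.5776, -0.1254, 0.1195], [0.5742, -0.1389, 0.1197], [0.5746, -0.1319, 0.1199], [0.5811, -0.1201, 0.1211], [0.5761, -0.1284, 0.1211]]
tip low [[0.62, -0.1498, 0.1181], [0.6271, -0.14, 0.1182], [0.6194, -0.1557, 0.1186], [0.622, -0.1406, 0.1188], [0.6241, -0.139, 0.1192], [0.6215, -0.1465, 0.1192]]
[ 0.60281783 -0.14101225  0.07638997] [-2.37632387  2.12782422  0.36481851] 12.95 yawY 156.5654739283298
nominal [ 0.60327607 -0.14049399]
38.0 [ 0.09 -0.04] 0.012
```

View pics/side9.png

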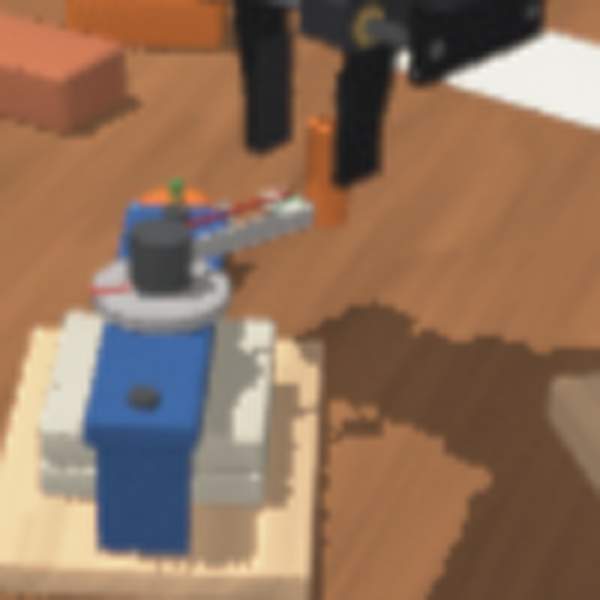

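The force is rising, about 3 N, so the play has ended and the bar is starting to bend. I'll stop turning the tool and push on along the tangent, about (0.87,-0.49), watching the force.

Request:
jog_arm(targets="0.05 -0.03 0 0 0.45; 0.1 -0.05 0 0 0.45; 0.15 -0.08 0 0 0.45; 0.17 -0.1 0 0 0.45; 0.17 -0.1 0 0 0.45")

```text
time: 13.45
eef_pos: [0.6039, -0.1419, 0.0762]
eef_rot: [-0.001, -0.549, 0.836, 0.001]
contact_force: [-5.4, 2.3, 1.2]
grip_width: 0.0394
```

Request:
jog_arm(targets="0.05 -0.03 0 0 0.45; 0.09 -0.05 0 0 0.45; 0.09 -0.05 0 0 0.45; 0.09 -0.05 0 0 0.45")

```text
time: 13.85
eef_pos: [0.6042, -0.1423, 0.0761]
eef_rot: [-0.001, -0.549, 0.836, 0.001]
contact_force: [-5.8, 3.7, 0.3]
grip_width: 0.0396
```

Request:
jog_arm(targets="0.05 -0.03 0 0 0.45; 0.09 -0.05 0 0 0.45; 0.13 -0.08 0 0 0.45; 0.13 -0.08 0 0 0.45; 0.13 -0.08 0 0 0.45")

```text
time: 14.35
eef_pos: [0.6048, -0.1428, 0.0759]
eef_rot: [-0.002, -0.549, 0.836, 0.002]
contact_force: [-6.5, 3.7, 1.4]
grip_width: 0.0395
```

```bash
python3 look.py side10
```

```text
[ 0.60476226 -0.14278844  0.07585557] [-5.96441508  4.16515141  1.84028527] 14.4
tip low [[0.5844, -0.1229, 0.1166], [0.5854, -0.1258, 0.1179], [0.5805, -0.1266, 0.1184], [0.5775, -0.133, 0.1189], [0.5798, -0.1321, 0.1189], [0.5887, -0.1278, 0.1192]]
tip low [[0.6281, -0.1427, 0.117], [0.6249, -0.1412, 0.1181], [0.6223, -0.1489, 0.1181], [0.6315, -0.1447, 0.1183], [0.624, -0.1462, 0.1189], [0.6262, -0.1449, 0.1191]]
```

View pics/side10.png

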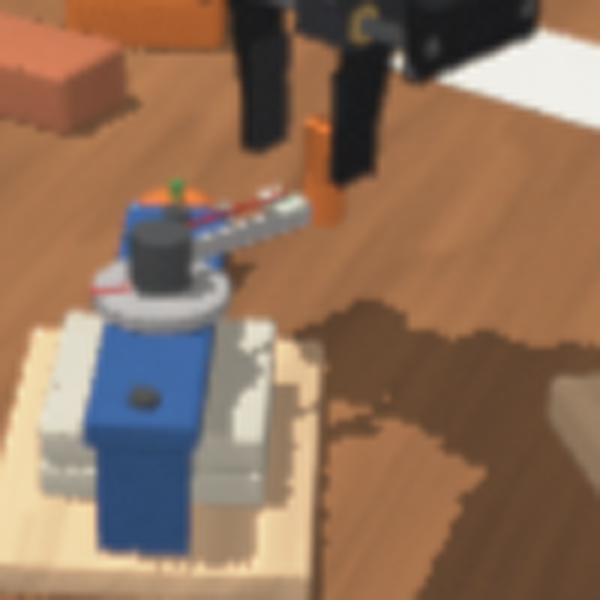

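Force is about 7.4 N. Before pushing further I'll check the mark and the pointer against the scale by comparing pictures.

Run:
```python
import cv2,numpy as np
for k in(4,5,8,9,10):
    im=cv2.imread('pics/side%d.png'%k);b,g,r=[im[...,i].astype(float) for i in range(3)]
    w=np.clip(r-np.maximum(g,b)-50,0,None)[270:310,80:140]
    v,u=np.mgrid[270:310,80:140];print('mark',k,(w*u).sum()/w.sum()/6+220,(w*v).sum()/w.sum()/6+130,w.sum())
    h=cv2.cvtColor(im,cv2.COLOR_BGR2HSV);m=(h[...,0]>5)&(h[...,0]<16)&(h[...,1]>190)&(h[...,2]>100);m[:, :290]=0;m[:100]=0;m[260:]=0
    ys,xs=np.where(m);print('  knob',xs.min()/6+220,xs.max()/6+220,ys.min()/6+130,ys.max()/6+130)
a=[cv2.imread('pics/side%d.png'%k)[170:280,180:340] for k in(5,9,10)]
cv2.imwrite('pics/cmp1.png',cv2.resize(np.vstack(a),None,fx=1.8,fy=1.8,interpolation=cv2.INTER_CUBIC))
```

```text
mark 4 235.8751698233837 178.0782386318229 4171.0Traceback (most recent call last):
  File "<stdin>", line 7, in <module>
    return umr_minimum(a, axis, None, out, keepdims, initial, where)
ValueError: zero-size array to reduction operation minimum which has no identity
```

```bash
cat > cmp.py <<'E'
import cv2,numpy as np,sys
ks=sys.argv[2:]
for k in ks:
    im=cv2.imread('pics/side%s.png'%k);b,g,r=[im[...,i].astype(float) for i in range(3)]
    w=np.clip(r-np.maximum(g,b)-50,0,None)[270:310,80:140]
    v,u=np.mgrid[270:310,80:140];print('mark',k,(w*u).sum()/w.sum()/6+220,(w*v).sum()/w.sum()/6+130,w.sum())
a=[cv2.imread('pics/side%s.png'%k)[170:280,180:340] for k in ks]
cv2.imwrite('pics/%s.png'%sys.argv[1],cv2.resize(np.vstack(a),None,fx=1.8,fy=1.8,interpolation=cv2.INTER_CUBIC))
E
python3 cmp.py cmp1 5 9 10
```

```text
mark 5 235.92259010573434 178.10743227598982 4319.0
mark 9 235.88880997474746 178.11837121212122 4224.0
mark 10 235.96356243646883 178.13120650559074 4263.0
```

View pics/cmp1.png

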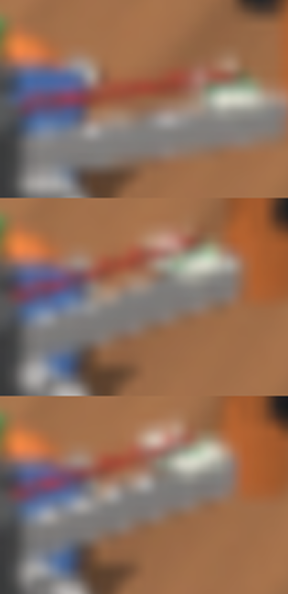

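The mark is unmoved at (235.9,178.1) in each picture. I'll push a bit more.

Request:
jog_arm(targets="0.05 -0.03 0 0 0.45; 0.09 -0.05 0 0 0.45; 0.13 -0.08 0 0 0.45; 0.13 -0.08 0 0 0.45; 0.13 -0.08 0 0 0.45")

```text
time: 14.9
eef_pos: [0.6053, -0.1433, 0.0756]
eef_rot: [-0.002, -0.549, 0.836, 0.003]
contact_force: [-6.7, 5.6, 3.4]
grip_width: 0.0393
```

```bash
python3 look.py side11;python3 look.py side12; python3 cmp.py cmp2 11 12
```

```text
[ 0.60527529 -0.14330439  0.07567221] [-7.2679352   5.99308562  2.19221666] 14.95
tip low [[0.588, -0.126, 0.1174], [0.5843, -0.1223, 0.1196], [0.577, -0.1314, 0.1197], [0.5796, -0.1237, 0.1198], [0.5764, -0.1375, 0.1199], [0.5818, -0.1225, 0.1199]]
tip low [[0.6281, -0.1427, 0.117], [0.6227, -0.1499, 0.1176], [0.6297, -0.147, 0.1176], [0.6249, -0.1488, 0.1177], [0.6315, -0.1445, 0.1184], [0.6208, -0.1521, 0.1198]]
[ 0.60524618 -0.14333691  0.07564144] [-7.73087162  5.20803931  1.94707443] 15.0
tip low [[0.5808, -0.1274, 0.118], [0.5875, -0.1242, 0.1182], [0.5828, -0.1255, 0.1185], [0.58, -0.1328, 0.1186], [0.5888, -0.1282, 0.119], [0.5844, -0.1226, 0.1194]]
tip low [[0.6288, -0.1449, 0.1159], [0.6229, -0.1507, 0.1173], [0.6224, -0.1567, 0.1176], [0.6242, -0.1542, 0.1184], [0.6313, -0.1442, 0.1185], [0.6235, -0.1445, 0.1197]]
mark 11 235.95336157527262 178.1184984702283 4249.0
mark 12 235.96062033765213 178.10879466038477 4245.0
```

Now about 9.3 N, rising roughly 1.2 N per commanded mm. I'll add 2 mm to reach about 12 N, then hold.

Request:
jog_arm(targets="0.05 -0.03 0 0 0.45; 0.09 -0.05 0 0 0.45; 0.13 -0.08 0 0 0.45; 0.17 -0.1 0 0 0.45; 0.17 -0.1 0 0 0.45; 0.17 -0.1 0 0 0.45")

```text
time: 15.6
eef_pos: [0.6059, -0.144, 0.0754]
eef_rot: [-0.003, -0.548, 0.836, 0.003]
contact_force: [-9.0, 6.2, 3.4]
grip_width: 0.0395
```

```bash
python3 look.py side13;python3 look.py side14; python3 cmp.py cmp2 5 13 14
```

```text
[ 0.60592757 -0.14397689  0.07536793] [-8.98523348  6.71507437  2.57670926] 15.65
tip low [[0.5884, -0.1271, 0.1168], [0.5784, -0.1361, 0.1174], [0.5849, -0.1243, 0.1186], [0.5824, -0.1245, 0.119], [0.5796, -0.1317, 0.1191], [0.5766, -0.1381, 0.1196]]
tip low [[0.6233, -0.1517, 0.1168], [0.6281, -0.1428, 0.1169], [0.6224, -0.1567, 0.1176], [0.6341, -0.1445, 0.1179], [0.6245, -0.1476, 0.1183], [0.6313, -0.1441, 0.1186]]
[ 0.60594853 -0.14394121  0.07538997] [-8.53567113  6.90717789  3.19785506] 15.7
tip low [[0.5831, -0.1266, 0.1179], [0.5802, -0.1335, 0.1182], [0.5778, -0.1339, 0.1185], [0.5869, -0.1225, 0.119], [0.5843, -0.1223, 0.1196], [0.5765, -0.138, 0.1196]]
tip low [[0.6286, -0.1443, 0.1162], [0.6236, -0.1528, 0.1163], [0.6225, -0.1571, 0.1175], [0.6251, -0.1493, 0.1175], [0.6342, -0.1446, 0.1179], [0.6317, -0.1453, 0.118]]
mark 5 235.92259010573434 178.10743227598982 4319.0
mark 13 235.95996866431648 178.1229142185664 4255.0
mark 14 235.93779370768618 178.12751891676623 4185.0
```

View pics/cmp2.png

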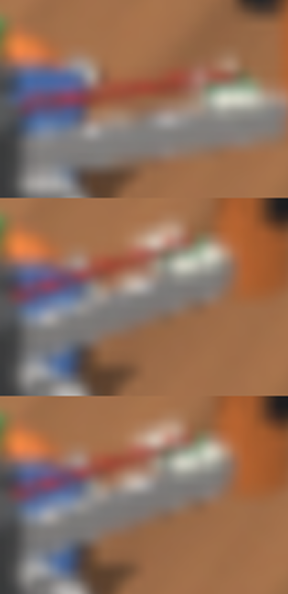

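About 11 N, the pointer has moved across to the green band, and the mark has not moved. I'll hold here for over a second.

Request:
jog_arm(targets="0.04 -0.02 0 0 0.45; 0.04 -0.02 0 0 0.45; 0.04 -0.02 0 0 0.45; 0.04 -0.02 0 0 0.45; 0.04 -0.02 0 0 0.45; 0.04 -0.02 0 0 0.45; 0.04 -0.02 0 0 0.45; 0.04 -0.02 0 0 0.45; 0.04 -0.02 0 0 0.45; 0.04 -0.02 0 0 0.45; 0.04 -0.02 0 0 0.45; 0.04 -0.02 0 0 0.45")

```text
time: 16.9
eef_pos: [0.6061, -0.1441, 0.0753]
eef_rot: [-0.003, -0.548, 0.836, 0.004]
contact_force: [-9.6, 6.9, 3.9]
grip_width: 0.0389
```

```bash
python3 look.py side15|head -1; python3 cmp.py cmp3 15; python3 arc.py 40 30 25 20 18 10 5 0 -5 -10 -15 -20 -25 -28 -30 -32 -34 -36 -38 -40
```

```text
[ 0.60606919 -0.14403301  0.07528641] [-9.81777149  7.2352062   2.62376883] 16.95
mark 15 235.9617234310943 178.1553926206244 4228.0
[ 0.60606919 -0.14403301  0.07528641] [-9.81777149  7.2352062   2.62376883] 16.95 yawY 156.5177758701288
nominal [ 0.60603233 -0.14167809]
30.0 [-0.9   0.43] -0.118
25.0 [-1.33  0.69] -0.176
20.0 [-1.75  0.97] -0.235
18.0 [-1.91  1.09] -0.259
10.0 [-2.52  1.6 ] -0.353
5.0 [-2.88  1.95] -0.412
0.0 [-3.22  2.31] -0.471
-5.0 [-3.53  2.7 ] -0.529
-10.0 [-3.83  3.11] -0.588
-15.0 [-4.09  3.53] -0.647
-20.0 [-4.34  3.97] -0.706
-25.0 [-4.55  4.42] -0.765
-28.0 [-4.67  4.69] -0.8
-30.0 [-4.74  4.88] -0.824
-32.0 [-4.81  5.07] -0.847
-34.0 [-4.87  5.26] -0.871
-36.0 [-4.93  5.45] -0.894
-38.0 [-4.99  5.64] -0.918
-40.0 [-5.04  5.83] -0.941
```

About 12 N was held for 1.2 s, and the mark is still within 0.05 px. Now I'll unload.

Request:
jog_arm(targets="-0.25 0.15 0 0 0.45; -0.5 0.3 0 0 0.45; -0.73 0.43 0 0 0.45; -1.6 0.85 0 -0.118 0.45; -1.6 0.85 0 -0.118 0.45; -1.6 0.85 0 -0.118 0.45")

```text
time: 17.55
eef_pos: [0.596, -0.1374, 0.0772]
eef_rot: [0.001, -0.5, 0.866, -0.001]
contact_force: [-0.3, 0.2, -0.3]
grip_width: 0.039
```

```bash
python3 look.py side16|head -1; python3 arc.py 27 24 21 18 15 12 9 6 3 0 -3 -6 -9 -12 -15 -18 -21 -24 -27 -30 -33 -36 -38 -40 -42 -44 -46 -48 -50
```

```text
[ 0.595906   -0.13731972  0.07708248] [ 0.61601297 -0.19649017 -0.05117056] 17.6
[ 0.595906   -0.13731972  0.07708248] [ 0.61601297 -0.19649017 -0.05117056] 17.6 yawY 149.93081945927472
nominal [ 0.59442155 -0.1358591 ]
24.0 [-0.25  0.16] -0.035
21.0 [-0.5   0.33] -0.071
18.0 [-0.75  0.5 ] -0.106
15.0 [-0.98  0.69] -0.141
12.0 [-1.21  0.88] -0.176
9.0 [-1.43  1.08] -0.212
6.0 [-1.65  1.29] -0.247
3.0 [-1.86  1.51] -0.282
0.0 [-2.06  1.73] -0.318
-3.0 [-2.25  1.96] -0.353
-6.0 [-2.43  2.2 ] -0.388
-9.0 [-2.61  2.44] -0.424
-12.0 [-2.77  2.69] -0.459
-15.0 [-2.93  2.95] -0.494
-18.0 [-3.08  3.21] -0.529
-21.0 [-3.22  3.47] -0.565
-24.0 [-3.35  3.74] -0.6
-27.0 [-3.47  4.02] -0.635
-30.0 [-3.58  4.3 ] -0.671
-33.0 [-3.68  4.58] -0.706
-36.0 [-3.77  4.87] -0.741
-38.0 [-3.83  5.06] -0.765
-40.0 [-3.88  5.25] -0.788
-42.0 [-3.92  5.45] -0.812
-44.0 [-3.96  5.64] -0.835
-46.0 [-4.    5.84] -0.859
-48.0 [-4.03  6.04] -0.882
-50.0 [-4.06  6.24] -0.906
```

View pics/side16.png

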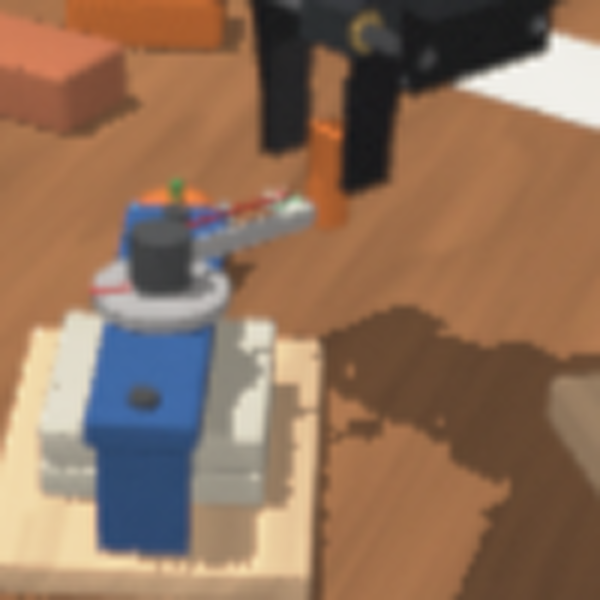

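The bar has sprung back and the key stayed in place (knob at (327,175)). Now I'll swing clockwise through the free play.

Request:
jog_arm(targets="-0.65 0.48 0 -0.071 0.45; -0.9 0.65 0 -0.106 0.45; -1.13 0.84 0 -0.141 0.45; -1.36 1.03 0 -0.176 0.45; -1.58 1.23 0 -0.212 0.45; -1.8 1.44 0 -0.247 0.45; -2.01 1.66 0 -0.282 0.45; -2.21 1.88 0 -0.318 0.45; -2.4 2.11 0 -0.353 0.45; -2.58 2.35 0 -0.388 0.45; -2.76 2.59 0 -0.424 0.45; -2.92 2.84 0 -0.459 0.45")

```text
time: 18.8
eef_pos: [0.5666, -0.1088, 0.0768]
eef_rot: [0.001, -0.288, 0.958, -0.001]
contact_force: [-0.1, -0.7, -0.1]
grip_width: 0.0392
```

```bash
python3 look.py side17|head -1; python3 arc.py -12 -15 -18 -21 -24 -27 -30
```

```text
[ 0.56625062 -0.10847931  0.07681386] [-0.81038233  1.51588869  0.0984129 ] 18.85
[ 0.56625062 -0.10847931  0.07681386] [-0.81038233  1.51588869  0.0984129 ] 18.85 yawY 123.46950559551291
nominal [ 0.56668055 -0.10893439]
-15.0 [-0.16  0.26] -0.035
-18.0 [-0.31  0.52] -0.071
-21.0 [-0.45  0.78] -0.106
-24.0 [-0.58  1.05] -0.141
-27.0 [-0.7   1.33] -0.176
-30.0 [-0.81  1.61] -0.212
```

View pics/side17.png

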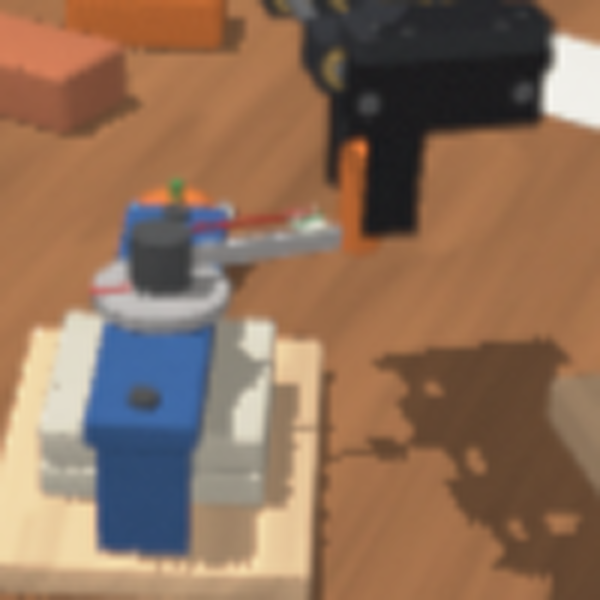

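The key is following the far finger, with the knob at (355,200). I'll carry on to arc -33, slowing down.

Request:
jog_arm(targets="-0.16 0.26 0 -0.035 0.45; -0.31 0.52 0 -0.071 0.45; -0.45 0.78 0 -0.106 0.45; -0.58 1.05 0 -0.141 0.45; -0.7 1.33 0 -0.176 0.45; -0.77 1.5 0 -0.2 0.45; -0.81 1.61 0 -0.212 0.45; -0.81 1.61 0 -0.212 0.45")

```text
time: 19.65
eef_pos: [0.5576, -0.0925, 0.0767]
eef_rot: [0.0, -0.186, 0.983, -0.0]
contact_force: [-0.1, -0.3, 0.3]
grip_width: 0.0395
```

```bash
python3 look.py side18|head -1; python3 arc.py -30 -31 -32 -33 -34 -36 -38 -40 -42 -44 -46
```

```text
[ 0.55745279 -0.0924903   0.07659549] [ 0.12347082 -1.1178587   1.63289347] 19.7
[ 0.55745279 -0.0924903   0.07659549] [ 0.12347082 -1.1178587   1.63289347] 19.7 yawY 111.40225666502023
nominal [ 0.55862344 -0.09287593]
-31.0 [-0.03  0.09] -0.012
-32.0 [-0.07  0.19] -0.024
-33.0 [-0.1   0.28] -0.035
-34.0 [-0.13  0.38] -0.047
-36.0 [-0.19  0.57] -0.071
-38.0 [-0.25  0.76] -0.094
-40.0 [-0.3   0.95] -0.118
-42.0 [-0.34  1.15] -0.141
-44.0 [-0.38  1.35] -0.165
-46.0 [-0.42  1.54] -0.188
```

View pics/side18.png

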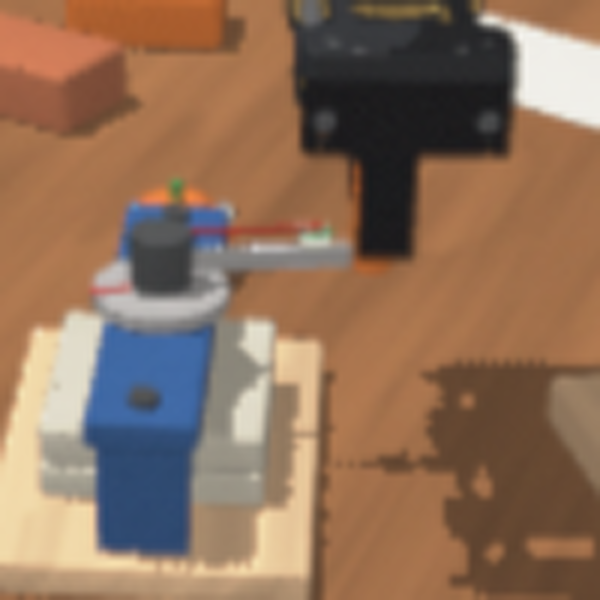

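Request:
jog_arm(targets="-0.03 0.09 0 -0.012 0.45; -0.07 0.19 0 -0.024 0.45; -0.1 0.28 0 -0.035 0.45; -0.13 0.38 0 -0.047 0.45; -0.16 0.48 0 -0.059 0.45; -0.19 0.57 0 -0.071 0.45; -0.22 0.67 0 -0.082 0.45; -0.25 0.76 0 -0.094 0.45; -0.25 0.76 0 -0.094 0.45; -0.25 0.76 0 -0.094 0.45")

```text
time: 20.7
eef_pos: [0.5545, -0.0848, 0.0765]
eef_rot: [-0.0, -0.139, 0.99, 0.0]
contact_force: [0.6, -0.1, 0.1]
grip_width: 0.0392
```

Request:
jog_arm(targets="-0.02 0.09 0 -0.012 0.45; -0.05 0.19 0 -0.024 0.45; -0.05 0.19 0 -0.024 0.45; -0.05 0.19 0 -0.024 0.45")

```text
time: 21.1
eef_pos: [0.5541, -0.0829, 0.0765]
eef_rot: [-0.0, -0.127, 0.992, 0.0]
contact_force: [0.2, -0.4, -0.1]
grip_width: 0.0392
```

Request:
jog_arm(targets="-0.02 0.1 0 -0.012 0.45; -0.04 0.2 0 -0.024 0.45; -0.04 0.2 0 -0.024 0.45; -0.04 0.2 0 -0.024 0.45")

```text
time: 21.5
eef_pos: [0.5537, -0.0809, 0.0765]
eef_rot: [-0.0, -0.115, 0.993, 0.0]
contact_force: [-0.1, -0.2, -0.5]
grip_width: 0.0388
```

```bash
python3 look.py side19|head -1; python3 cmp.py cmp4 19
```

```text
[ 0.55370841 -0.08088485  0.0765212 ] [0.74943386 0.11106485 0.841786  ] 21.55
mark 19 235.8911063593886 178.10675536548666 4209.0
```

View pics/side19.png

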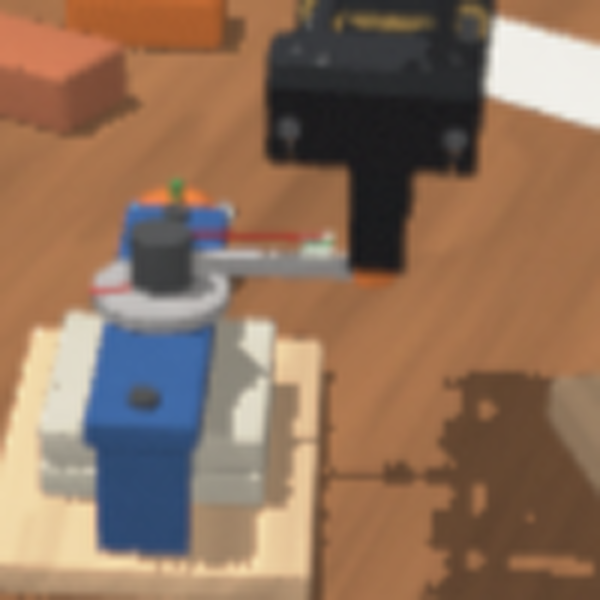

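Request:
jog_arm(targets="-0.02 0.1 0 -0.012 0.45; -0.03 0.15 0 -0.018 0.45; -0.03 0.15 0 -0.018 0.45; -0.03 0.15 0 -0.018 0.45")

```text
time: 21.95
eef_pos: [0.5534, -0.0794, 0.0765]
eef_rot: [-0.0, -0.106, 0.994, 0.0]
contact_force: [-0.7, -1.1, -0.4]
grip_width: 0.039
```

Request:
jog_arm(targets="-0.02 0.1 0 -0.012 0.45; -0.03 0.15 0 -0.018 0.45; -0.03 0.15 0 -0.018 0.45; -0.03 0.15 0 -0.018 0.45")

```text
time: 22.35
eef_pos: [0.5532, -0.0779, 0.0766]
eef_rot: [0.0, -0.097, 0.995, -0.0]
contact_force: [0.1, -0.4, -0.1]
grip_width: 0.039
```

Request:
jog_arm(targets="-0.02 0.1 0 -0.012 0.45; -0.03 0.15 0 -0.018 0.45; -0.03 0.15 0 -0.018 0.45; -0.03 0.15 0 -0.018 0.45")

```text
time: 22.75
eef_pos: [0.5531, -0.0767, 0.0766]
eef_rot: [0.0, -0.088, 0.996, -0.0]
contact_force: [2.1, -2.6, 0.1]
grip_width: 0.0395
```

Contact has been made, about 2.6 N. I'll stop turning and push along (-0.28, 0.96).

Request:
jog_arm(targets="-0.01 0.05 0 0 0.45; -0.03 0.1 0 0 0.45; -0.04 0.15 0 0 0.45; -0.06 0.2 0 0 0.45; -0.06 0.2 0 0 0.45")

```text
time: 23.25
eef_pos: [0.5526, -0.0751, 0.0768]
eef_rot: [0.0, -0.088, 0.996, -0.0]
contact_force: [1.2, -5.6, -1.0]
grip_width: 0.0391
```

Request:
jog_arm(targets="-0.01 0.05 0 0 0.45; -0.03 0.1 0 0 0.45; -0.04 0.15 0 0 0.45; -0.06 0.2 0 0 0.45; -0.06 0.2 0 0 0.45")

```text
time: 23.75
eef_pos: [0.5522, -0.0738, 0.0769]
eef_rot: [0.0, -0.088, 0.996, -0.001]
contact_force: [2.5, -7.8, -1.5]
grip_width: 0.0394
```

```bash
python3 look.py side20|head -1;python3 look.py side21|head -1; python3 cmp.py cmp5 19 20 21
```

```text
[ 0.55217363 -0.07377709  0.07687795] [ 2.2678242  -8.17835921 -0.52065536] 23.8
[ 0.55217408 -0.07379276  0.07687472] [ 1.39352815 -8.28721723  0.80671924] 23.85
mark 19 235.8911063593886 178.10675536548666 4209.0
mark 20 235.98316062176167 178.12992620505574 4246.0
mark 21 235.9364050593134 178.11450231754262 4243.0
```

Request:
jog_arm(targets="-0.01 0.05 0 0 0.45; -0.03 0.1 0 0 0.45; -0.04 0.15 0 0 0.45; -0.06 0.2 0 0 0.45; -0.06 0.2 0 0 0.45; -0.06 0.2 0 0 0.45")

```text
time: 24.45
eef_pos: [0.5518, -0.0725, 0.077]
eef_rot: [0.0, -0.088, 0.996, -0.001]
contact_force: [3.8, -10.8, -0.5]
grip_width: 0.0392
```

```bash
python3 look.py side22|head -1;python3 look.py side23|head -1; python3 cmp.py cmp6 19 22 23
```

```text
[ 0.55180024 -0.07247667  0.07700405] [  3.51944138 -11.45604653  -0.56662316] 24.5
[ 0.551766   -0.07249013  0.07700431] [  3.49104271 -10.63908002  -0.86335394] 24.55
mark 19 235.8911063593886 178.10675536548666 4209.0
mark 22 235.90411610754222 178.1192798794512 4203.0
mark 23 235.87827536922345 178.08909004287756 4198.0
```

View pics/cmp6.png

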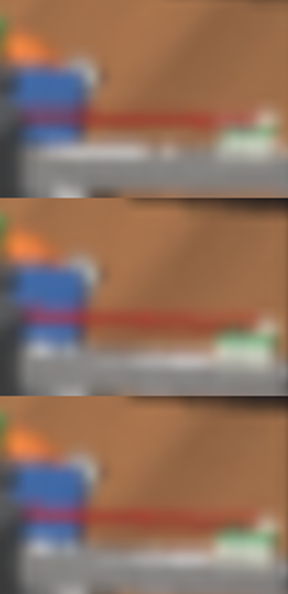

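About 11.5 N, with the mark unmoved and the pointer shifted on the scale towards the other band. I'll hold for 1.2 s.

Request:
jog_arm(targets="0 0.02 0 0 0.45; 0 0.02 0 0 0.45; 0 0.02 0 0 0.45; 0 0.02 0 0 0.45; 0 0.02 0 0 0.45; 0 0.02 0 0 0.45; 0 0.02 0 0 0.45; 0 0.02 0 0 0.45; 0 0.02 0 0 0.45; 0 0.02 0 0 0.45; 0 0.02 0 0 0.45; 0 0.02 0 0 0.45")

```text
time: 25.75
eef_pos: [0.5518, -0.0724, 0.077]
eef_rot: [0.0, -0.088, 0.996, -0.002]
contact_force: [3.4, -11.3, -1.2]
grip_width: 0.0398
```

```bash
python3 look.py side24|head -1; python3 cmp.py cmp7 24; python3 arc.py 0
```

```text
[ 0.55177738 -0.07238739  0.07700628] [  3.39996693 -11.29637512  -0.88290948] 25.8
mark 24 235.96225961538462 178.12876602564103 4160.0
[ 0.55177738 -0.07238739  0.07700628] [  3.39996693 -11.29637512  -0.88290948] 25.8 yawY 100.14349549192114
nominal [ 0.57385542 -0.11854075]
```

About 11.8 N was held and the mark is still. I'll back off to centre the knob between the fingers, then lift.

Request:
jog_arm(targets="0.06 -0.2 0 0 0.45; 0.12 -0.4 0 0 0.45; 0.18 -0.62 0 0 0.45; 0.28 -1 0 0 0.45; 0.38 -1.4 0 0 0.45; 0.38 -1.4 0 0 0.45; 0.38 -1.4 0 0 0.45")

```text
time: 26.5
eef_pos: [0.5547, -0.084, 0.0764]
eef_rot: [-0.0, -0.088, 0.996, 0.0]
contact_force: [-0.6, 0.1, -0.3]
grip_width: 0.0389
```

```bash
python3 look.py side25|head -1; python3 cmp.py cmp8 25
```

```text
[ 0.55469254 -0.08396814  0.07647109] [-0.26322887  0.49498037 -0.53837187] 26.55
mark 25 235.90858046658758 178.10304468169238 4215.0
```

View pics/side25.png

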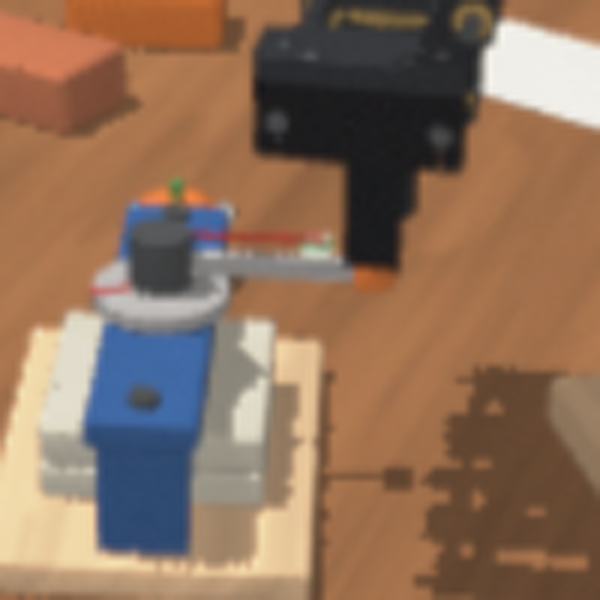

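The force is zero, and the knob at (372,275) has stayed put. I'll lift straight up, then move away.

Request:
jog_arm(targets="0 -0.2 1 0 0.45; 0 -0.2 3 0 0.45; 0 -0.2 6 0 0.45; 0 -0.2 9 0 0.45; 0 -0.2 12 0 0.45; 0 -5 12 0 0.45; 0 -10 12 0 0.45; 0 -15 12 0 0.45; 0 -20 12 0 0.45; -5 -25 12 0 0.45; -10 -30 12 0 0.45; -10 -30 12 0 0.45")

```text
time: 27.75
eef_pos: [0.453, -0.3859, 0.1972]
eef_rot: [0.0, -0.088, 0.996, -0.0]
contact_force: [0.2, 0.4, 0.7]
grip_width: 0.0386
```

Request:
jog_arm(targets="-5 -4 0 0 0.45; -10 -8 0 0 0.45; -15 -12 0 0 0.45; -15 -12 0 0 0.45; -15 -12 0 0 0.45; -15 -12 0 0 0.45")

```text
time: 28.35
eef_pos: [0.304, -0.5048, 0.1972]
eef_rot: [0.0, -0.087, 0.996, -0.0]
contact_force: [-0.4, -0.4, -0.3]
grip_width: 0.0389
```

```bash
python3 - <<'E'
from h import *
s=bot.sense();print(s['eef_pos'],s['contact_force'],s['time'])
im,d=bot.grab_frame('top')
cv2.imwrite('pics/top9.png',cv2.resize(im[:,:,::-1],(768,576)))
i0=np.load('pics/top0.npz')['im']
hsv=cv2.cvtColor(im,cv2.COLOR_RGB2HSV);H,S,V=hsv[...,0].astype(int),hsv[...,1],hsv[...,2]
n,l,st,c=cv2.connectedComponentsWithStats(((H>5)&(H<16)&(S>215)&(V>140)).astype(np.uint8))
C=np.array([.6382,-.063])
for i in range(1,n):
    x,y=c[i]
    if 235<x<365 and 140<y<215 and st[i,4]>30:
        p=ray('top',[c[i]],.137)[0][:2];v=p-C;print('knob',c[i],p,np.hypot(*v),np.degrees(np.arctan2(v[1],v[0])))
df=cv2.absdiff(im,i0).max(2);df[df<40]=0
print('press/bystander diff px: jar',(df[80:125,235:270]>0).sum(),'orange',(df[110:145,365:402]>0).sum(),'peach',(df[160:195,188:220]>0).sum(),'tool',(df[40:112,290:320]>0).sum(),'mark',(df[132:147,290:302]>0).sum())
cv2.imwrite('pics/crop9.png',cv2.resize(im[105:210,235:375,::-1],None,fx=4,fy=4,interpolation=cv2.INTER_CUBIC))
E
python3 look.py side26|head -1; python3 cmp.py cmp9 26
```

```text
[ 0.30401337 -0.50477805  0.19720044] [-0.42481346 -0.40634374 -0.27656754] 28.35
knob [319.6    191.5125] [ 0.55685279 -0.08805902] 0.08511946537468948 -162.87854428593036
press/bystander diff px: jar 0 orange 0 peach 0 tool 0 mark 0
[ 0.30543013 -0.50389879  0.19698458] [ 0.15802539 -0.01594119  0.069888  ] 28.45
mark 26 236.0801526717557 178.22213740458017 2620.0
```

View pics/top9.png

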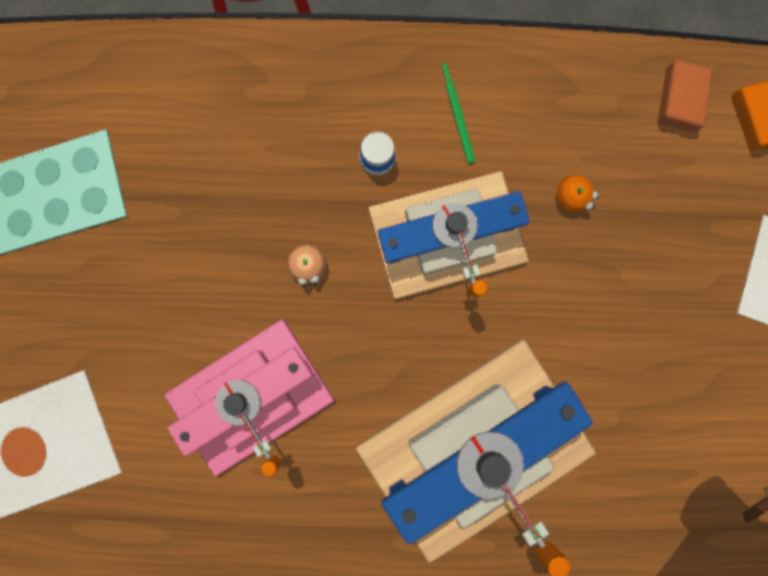

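View pics/crop9.png

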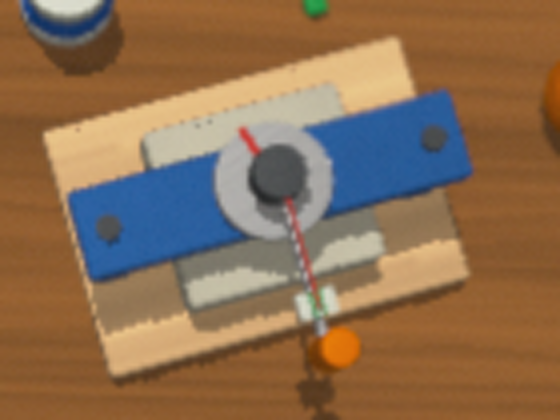

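The top view shows the key at (338,348) in the crop, lying at the clockwise end. The knob is at -162.9°, the bar is straight and the pointer is centred. The red mark at (248,138) and all the bystanders look unchanged. The side-view mark has a lower weight in the last picture, so I'll compare it with the first side frame and then hand in.

Run:
```python
from h import *
def cen(im):
    c=cv2.resize(im[130:230,220:320,::-1],(600,600),interpolation=cv2.INTER_CUBIC).astype(float);w=np.clip(c[...,2]-c[...,:2].max(2)-50,0,None)[270:310,80:140];v,u=np.mgrid[270:310,80:140]
    return (w*u).sum()/w.sum()/6+220,(w*v).sum()/w.sum()/6+130,w.sum()
print(cen(np.load('pics/side0.npz')['im']));im,d=bot.grab_frame('side');print(cen(im))
i0=np.load('pics/top0.npz')['im'];i1,_=bot.grab_frame('top')
def ct(im):
    c=im[132:147,290:304].astype(float);w=np.clip(c[...,0]-c[...,1:].max(2)-30,0,None);v,u=np.mgrid[132:147,290:304];return (w*u).sum()/w.sum(),(w*v).sum()/w.sum()
print(ct(i0),ct(i1)); print(bot.sense()['time'])
bot.close_job()
```

```text
(np.float64(236.08998853649217), np.float64(178.27002929563113), np.float64(2617.0))
(np.float64(236.0581069013905), np.float64(178.25870646766168), np.float64(2613.0))
(np.float64(296.79611650485435), np.float64(139.72367438386857)) (np.float64(296.7932584269663), np.float64(139.70861423220973))
28.55
the job is handed in; nothing more can be done
```

I leaned on the small blue press's key both ways. The screw did not turn, and the job was handed in at about 28.6 s of the 58 s allowed. No verdict was reported.

- **Leans:** With the open fingers on either side of the knob, I swung it counter-clockwise through its play and held about 12 N for 1.2 s. I then swung it clockwise and held about 11.8 N for 1.2 s. I judged the bend from the wrist force and from the pointer shifting on the scale; I did not measure it in mm.
- **Last checks:** The key lies released at the clockwise end, with its knob at -163°. That is about 20° past the middle of its play and, by my estimate, at least 23 mm to the clockwise side of the screw's x axis. The red mark stayed within 0.05 px of its first position in both views. The jar, figures and tool look unchanged in the top view, and the arm is clear of everything.
- **Disagreements:**
  - The real fingertips sat about 41 mm higher than the reported tool position. I set the height from the depth images instead.
  - The screw's x axis came out at about -149° from the red mark, against a play middle of about -142.5°. That is slightly over the stated 5°, but within how well I could measure the mark.

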